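# Lock the rotary handset nest with its index pin

### The job

Lock the rotary handset nest: take the red-handled index pin out of the grey parking block, put it into the hole in the aluminium nest and turn the nest back to the yellow pointer, feeling with a light press for the lock hole hidden below, which is only roughly at the pointer. When the pin drops in, press it fully home against its spring catch until the shoulder sits flat on the nest (a push of 10 to 15 N is enough; 60 N on the fixture would damage it), and let go. Leave the blue-handled pin in its place and do not push the handsets and tools lying about.

Things in the scene. Friction and masses are not known exactly. Their poses are not given: they have to be found in the camera images.
- fixture: Blue round cast base of the rotary nest, fixed to the bench, 148 mm across, wall top 44 mm high. Origin: centre of its underside on the bench, on the nest's upright turning axis; its x axis points to the yellow pointer on the rim (which reaches out to 99 mm from the axis). A flat steel lock plate lies inside it, hidden under the nest.
- plate_top (a point): Point on the turning axis at the level of the hidden lock plate's top, 30 mm above the bench. The plate never turns. It has one upright lock hole, 14 mm wide and 24 mm deep, 42 mm from the axis; its bearing is not measured: anywhere within 0.35 rad (20 degrees) either side of the pointer.
- catch_level (a point): Point on the turning axis at the level of the spring catch in the lock hole, 10.5 mm below the plate's top. The catch resists the pin with roughly 3 to 10 N, so the pin's weight alone does not seat it; once pushed past, it keeps hold of the shaft.
- nest (a joint): Turn of the aluminium nest in the fixture, rad; 0 = its hole is at the pointer, positive = counter-clockwise seen from above. Range -1.45 to 1.45; starts between 0.65 and 1.25. Light friction (about 0.06 N m, some 1.5 N at the hole); it stays where left. It can be turned by the pin standing in its hole.
- nest_hole (a point): Centre of the mouth of the nest's only through hole: 14 mm wide, 42 mm from the turning axis, 47 mm above the bench; x axis points away from the turning axis. The nest is an aluminium disc 120 mm across, 16 mm thick (underside 31 mm up). A black handset (46 x 100 mm, top 63 mm up) lies across its middle; two short posts stand opposite the hole.
- pin_center (a point): Half-way up the index pin, 49 mm above its tip, z up the pin. 98 mm long, 0.11 to 0.18 kg. From the tip: round steel shaft 12 mm wide, 36 mm long (nose tapers to 8 mm over its last 4 mm); round shoulder 24 mm wide, 6 mm thick; red square handle 20 x 20 x 56 mm, flats square to the point's x and y. It starts upright in one of the parking block's two holes, shoulder on the block.
- pin_shoulder (a point): Centre of the underside of the pin's shoulder, 36 mm above the tip: this face comes to lie on the nest's top when the pin is fully home.
- block: Grey plastic parking block, fixed, 50 (x) x 122 (y) x 45 (z) mm, origin at the centre of its underside. Its two upright holes, 14 mm wide and 41 mm deep, are at y = -38 and +38 mm.
- spare_center (a point): Half-way up the spare pin, which stays in the other hole of the block: 88 mm long, like the index pin but with a blue handle and a 26 mm shaft. Half-way up is 44 mm above its tip.
- phone0: Old handset lying flat on the bench, 46 x 100 x 15 mm, origin at the centre of its underside. Bystander.
- phone1: Old handset lying flat on the bench, 46 x 100 x 15 mm, origin at the centre of its underside. Bystander.
- phone2: Old handset lying flat on the bench, 46 x 100 x 15 mm, origin at the centre of its underside. Bystander.
- phone3: Old handset lying flat on the bench, 46 x 100 x 15 mm, origin at the centre of its underside. Bystander.
- phone4: Old handset lying flat on the bench, 46 x 100 x 15 mm, origin at the centre of its underside. Bystander.
- driver: Screwdriver lying on the bench. Bystander.
- battery: Flat metal handset battery, 50 x 36 x 6 mm, on the bench. Bystander.
Mind the look-alikes: they are no part of the job. What is shaped like the part that bears pin_center but white is not meant.

How it is judged:
On the way, in this order (a step that is already met when the one before it is completed fails the run):
1. the index pin is drawn out of the parking block (height (world z) of pin_shoulder above 0.06 m and horizontal distance between pin_shoulder and block above 0.07 m), for 0.1 s.
2. the pin stands in the nest's hole, its nose at the lock plate (horizontal distance between pin_shoulder and nest_hole below 0.006 m and z of pin_shoulder in the frame of nest_hole below 0.026 m), for 0.1 s.
At the end, for the whole second after the job is handed in: The index pin stands upright (within 0.1 rad) in the nest's hole and the lock hole below it, its shoulder within 2.5 mm of the nest's top and within 4 mm of the hole's centre, the nest locked within 0.5 rad of the pointer, the pin let go and at rest (horizontal distance between pin_shoulder and nest_hole below 0.004 m and z of pin_shoulder in the frame of nest_hole below 0.0025 m and angle between pin_center's own z axis and vertical below 0.1 rad and value of joint nest between -0.5 and 0.5 rad and linear speed of pin below 0.02 m/s); the robot touches nothing.
It fails at once if the pin is pressed against the fixture, the nest or the lock plate with 60 N or more (contact force between pin and fixture above 60 N).
It fails at once if the blue-handled pin is shifted by more than 15 mm (distance of spare_center from where it was at the start of the episode above 0.015 m).
It fails at once if a handset or tool on the bench is shifted by more than 25 mm (distance of any of phone0, phone1, phone2, phone3, phone4, driver, battery from where it was at the start of the episode above 0.025 m).
It also fails if it takes over 64 s, if anything falls off the work surface, if the arm or the gripper's body presses on something with over 40 N, if the wrist force passes 120 N, or if a joint passes its speed limit or range.

### The arm

A 7-joint arm with a two-finger parallel gripper is mounted at the origin on the work surface. World frame = base frame: x ahead of the robot, y to its left, z up, the work surface at z = 0. Lengths are in m, angles in rad, forces in N, time in s.
With the tool pointing down it reaches from about 0.35 to 0.9 m from the base axis. Payload 19.9 kg.
Tool frame: the origin (TCP) lies at the very end of the fingers, on their centre line; the grasp point (between the pads) lies 19 mm behind it; z points along the fingers, y is the line along which they close (so a half turn about z gives the same grasp; the last joint's range is limited). The gripper opens to 85 mm and grips with 20 to 120 N. Pads are 22 mm wide; open, the fingers measure 114 mm over their backs; the gripper's body (76 mm by 85 mm) begins 54 mm behind the grasp point. The pads swing forward as they close: fully open they stand 13 mm farther back than shut.
Start: joints at [-1.169, 0.417, -0.01, 1.614, 0.005, 1.111, -0.053], TCP at [0.268, 0.564, 0.231] pointing down, gripper open.
Joint ranges: [-2.81, 2.81], [-0.39, 2.02], [-1.27, 1.25], [0.06, 2.57], [-1.19, 4.33], [0.19, 2], [-2.82, 2.82]. Speed limits (rad/s): [1.89, 1.89, 2.39, 2.39, 3.01, 3.01, 3.01].

### API

Orientations are given as a rotation vector (axis times angle).
In Python, from station import bot gives the robot as it stands.
- The arm moves only by the tool move_arm, never from a script. Its argument "plan" is a list of rows, each a list of 7 numbers: the shift along the tool's x, y, z in cm, then the turn, a rotation vector about the tool's x, y, z in degrees, then the finger opening in cm, from 0 to 8.54. In form: [[tx, ty, tz, rx, ry, rz, jaw], ...]. A call has 1 to 20 rows; each row shifts and turns the commanded pose from where the row before left it, along the tool's axes as they then stand; what a row does not reach is not made up. A row lasts 1/10 s, in which the tool goes at most 50 mm and 8.59 degrees, less where a joint would pass 70% of its speed; a pose out of reach is approached as far as the arm can. A call is refused whole if a number of a shift passes 5 or a number of a turn 8.59, either way. A call with a gripper value outside its range is refused whole. The fingers move at their own pace and stop on an object; the grip force is fixed at half the most. Time passes only in rows, so rows that do not move let the fingers close. It gives the time, the measured TCP pose, the force, the opening and the grip force at its end, in the units of the state.
- bot.observe(): the state, without advancing time (a new reading comes with each control period).
- bot.grab_frame(name): name is "scene" or "top" or "wrist"; returns a dict with "frame" (384x512x3 uint8, red, green, blue), "mtx" (3x3 intrinsics, pixels), "xyz" and "orientation" of the camera in the world. Camera axes: x right, y up, looking along -z (the intrinsics and any distortion apply to the point x, -y, -z); pixel columns grow to the right and rows downward; lengths in m; the calibration is good to about 2 mm. The wrist camera is an equidistant fisheye: a pixel r from the principal point sees the ray r / f radians off the axis. A picture is of the moment at which its call begins. There is no depth.
- bot.hand_in(): hands the job in; it is judged then, once.
The state is a dict: "time": time; "qpos": joint angles; "dq": joint speeds; "joint_torque": joint torques, N m; "tool_pos": TCP position; "ee_rot": TCP orientation; "force": force on the tool from outside, world axes, zero at the start; "torque": the same for the moment, N m; "finger_gap": finger opening in m; "gripper_force": force on a finger pad.
Only numpy, scipy, OpenCV 4.12 (cv2) and the standard library are available. Lean on these libraries where they do the work, as an engineer would, in place of code of your own. Each camera call takes 0.05 s, during which the arm holds its last target. There are 200 camera calls.

## Working session

There is one attempt and no reset: what is moved stays moved. The work goes in short steps, Python scripts to look and compute and a tool call to move; the robot and the scene stay as the last step left them, time stands still between calls to the robot, and variables do not carry over. Pictures are saved under pics/ and viewed, at most 10 in all, crops included, and the job is handed in when it is done.

Besides the shell and the picture viewer there is one more tool, called after ">>>" in YAML: its name, and indented under it one key for each argument. move_arm: Moves the arm, as the interface text tells. Its arguments: {"type":"object","properties":{"plan":{"type":"array"}},"required":["plan"]}

```bash
mkdir -p pics
cat > h.py <<'E'
import numpy as np, cv2
from scipy.spatial.transform import Rotation as R
from station import bot
def grab(n,save=None):
    f=bot.grab_frame(n)
    if save: cv2.imwrite('pics/'+save,cv2.cvtColor(f['frame'],cv2.COLOR_RGB2BGR))
    return f
def ray(f,u,v,fish=False):
    K=np.array(f['mtx']);x=(u-K[0,2])/K[0,0];y=(v-K[1,2])/K[1,1]
    if fish:
        r=np.hypot(x,y);s=np.sin(r)/max(r,1e-9);d=np.array([x*s,y*s,np.cos(r)])
    else: d=np.array([x,y,1.])
    d=d*[1,-1,-1]
    o=np.array(f['orientation'])
    M=R.from_rotvec(o) if o.shape==(3,) else R.from_matrix(o) if o.shape==(3,3) else R.from_quat(o)
    return np.array(f['xyz']),M.apply(d)
def onz(f,u,v,z,fish=False):
    p,d=ray(f,u,v,fish);return p+d*(z-p[2])/d[2]
E
python3 - <<'E'
from h import *
a=grab('scene');b=grab('top');
im=[cv2.cvtColor(x['frame'],cv2.COLOR_RGB2BGR) for x in (a,b)]
cv2.imwrite('pics/scene.png',im[0]);cv2.imwrite('pics/top.png',im[1])
for x in (a,b): print(x['mtx'],x['xyz'],x['orientation'],x.keys())
print(bot.observe())
E
```

```text
[[473.47801938   0.         256.77447821]
 [  0.         473.47801938 178.05213754]
 [  0.           0.           1.        ]] [ 1.21907486 -0.69570179  1.05811481] [0.71644133 0.28321985 0.66940197] dict_keys(['frame', 'mtx', 'xyz', 'orientation'])
[[420.44586211   0.         256.38622667]
 [  0.         420.44586211 195.59544076]
 [  0.           0.           1.        ]] [ 0.45592285 -0.01803644  1.44602273] [ 0.06165699 -0.06051575 -1.55096419] dict_keys(['frame', 'mtx', 'xyz', 'orientation'])
{'time': 0.1, 'qpos': array([-1.16846282,  0.41793336, -0.01032767,  1.61406269,  0.00470565,
        1.11067456, -0.05302666]), 'dq': array([ 0.00093523, -0.00085143, -0.00038283, -0.0001937 , -0.00080093,
       -0.00228662, -0.00216855]), 'joint_torque': array([ 1.19344342e-03, -8.65817499e+01,  6.80067725e-01, -4.35633159e+01,
        1.92023045e-02,  4.99462330e-03,  7.29522912e-05]), 'tool_pos': array([0.26825213, 0.56419355, 0.23073236]), 'ee_rot': array([-6.91420164e-01, -3.06440299e+00,  1.63759428e-03]), 'force': array([ 0.65693796, -0.13551119, -0.07761971]), 'torque': array([0.02104411, 0.00934291, 0.00576233]), 'gripper_force': 0.0, 'finger_gap': 0.08521979532558968}
```

View pics/top.png

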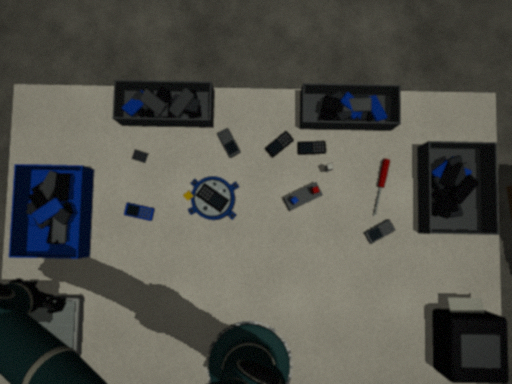

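View pics/scene.png

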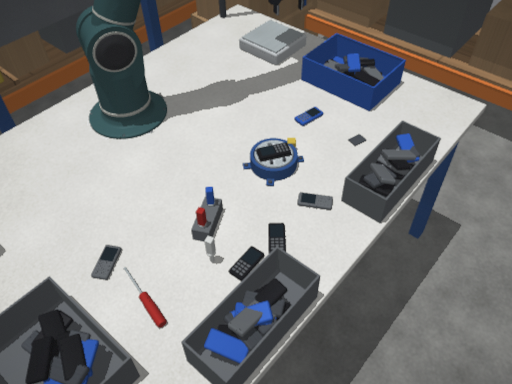

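The top view shows the block at (302,195), with the red pin at (314,189) and the blue pin at (293,201). The nest is at (212,198) and the yellow pointer at (188,196). 

Things that could be taken for the index pin, by top-view pixel: the red pin (314,189), the red screwdriver (384,172), the white look-alike pin (325,168) and the blue spare (293,201). I choose the red square handle on the block at (314,189), and check it in a close crop.

Run:
```python
from h import *
t=cv2.imread('pics/top.png');s=cv2.imread('pics/scene.png')
r=lambda i,x,y,w,h:cv2.resize(i[y:y+h,x:x+w],(400,300),interpolation=cv2.INTER_CUBIC)
g=lambda i:np.clip(i*1.3,0,255).astype(np.uint8)
cv2.imwrite('pics/crop1.png',g(np.vstack([np.hstack([r(t,172,168,80,60),r(t,272,155,80,60)]),np.hstack([r(s,234,122,80,60),r(s,170,178,80,60)])])))
f=bot.grab_frame('top');b=bot.grab_frame('scene')
def blobs(i,lo,hi,amin=4):
    h=cv2.cvtColor(i,cv2.COLOR_BGR2HSV);m=cv2.inRange(h,lo,hi)
    n,l,st,c=cv2.connectedComponentsWithStats(m)
    return [(st[k,4],c[k].round(1),st[k,:4]) for k in range(1,n) if st[k,4]>=amin]
for nm,i in(('t',t),('s',s)):
    print(nm,'red',blobs(i,(0,150,70),(8,255,255)),blobs(i,(172,150,70),(180,255,255)))
    print(nm,'yel',blobs(i,(20,140,90),(34,255,255)))
    print(nm,'blu',[x for x in blobs(i,(100,120,50),(125,255,255)) ])
```

```text
t red [(np.int32(131), array([383.9, 172.7]), array([379, 159,  10,  28], dtype=int32)), (np.int32(31), array([315.4, 189.4]), array([313, 187,   6,   6], dtype=int32))] []
t yel [(np.int32(52), array([187.8, 195.1]), array([184, 191,   9,   9], dtype=int32))]
t blu [(np.int32(5), array([141.8,  91. ]), array([141,  90,   3,   3], dtype=int32)), (np.int32(224), array([350.2, 105.2]), array([341,  92,  22,  27], dtype=int32)), (np.int32(280), array([377.1, 108.6]), array([369,  95,  18,  26], dtype=int32)), (np.int32(239), array([132.1, 106. ]), array([122,  98,  22,  18], dtype=int32)), (np.int32(129), array([439.2, 169.8]), array([432, 161,  15,  17], dtype=int32)), (np.int32(1542), array([ 59. , 201.6]), array([  9, 165,  74,  94], dtype=int32)), (np.int32(46), array([467.2, 171.4]), array([464, 168,   8,   8], dtype=int32)), (np.int32(410), array([215., 199.]), array([189, 177,  49,  42], dtype=int32)), (np.int32(42), array([294.1, 199.8]), array([291, 197,   8,   7], dtype=int32)), (np.int32(1104), array([ 40.6, 226.5]), array([ 26, 198,  37,  55], dtype=int32)), (np.int32(8), ar
[... 1256 characters left out ...]
), array([244, 139,  60,  47], dtype=int32)), (np.int32(1047), array([429.5, 196.7]), array([409, 146,  48,  92], dtype=int32)), (np.int32(31), array([412.9, 159.8]), array([407, 157,  12,   6], dtype=int32)), (np.int32(114), array([209.6, 195.2]), array([206, 187,   8,  17], dtype=int32)), (np.int32(344), array([263.1, 312. ]), array([247, 300,  26,  26], dtype=int32)), (np.int32(115), array([237.8, 308.3]), array([231, 302,  15,  15], dtype=int32)), (np.int32(926), array([225.8, 345.2]), array([204, 328,  45,  35], dtype=int32)), (np.int32(404), array([ 89. , 355.3]), array([ 81, 339,  18,  45], dtype=int32)), (np.int32(69), array([ 51.1, 381.3]), array([ 44, 377,  19,   7], dtype=int32))]
```

View pics/crop1.png

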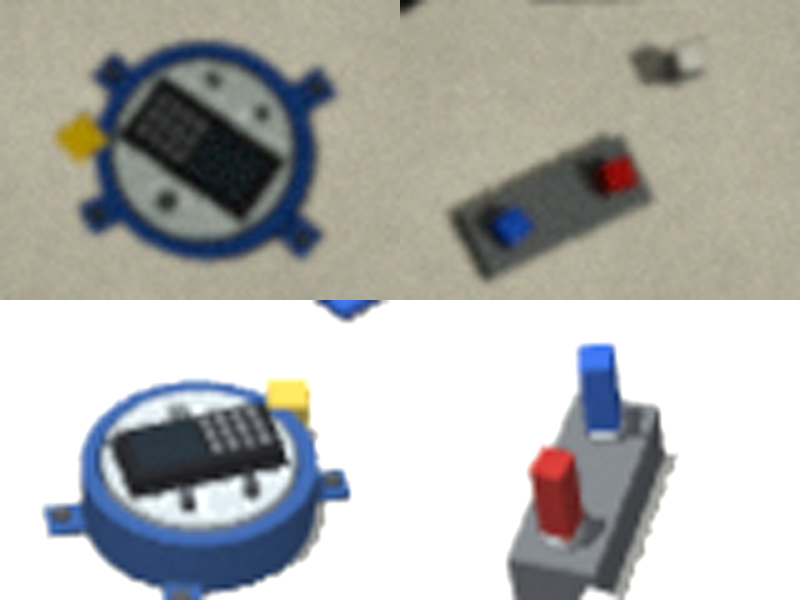

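The crop confirms the choice. The red square-handled pin has its top at top-view (315.4,189.8), standing in the block's right end. The nest hole is at about (205.4,208.4), opposite the two posts.

Run:
```python
from h import *
f=bot.grab_frame('top');s=bot.grab_frame('scene')
pin=onz(f,315.4,189.6,.107);print('pin top',pin, 'scene',onz(s,(554/2-0)/2.5*0+170+(553-400)/5,178+(461-300)/5,.107))
print('blue',onz(f,294.3,199.9,.107))
h=onz(f,205.4,208.4,.047);print('hole',h)
c=onz(f,172+208/5,168+150/5,.044);print('nest c',c,np.linalg.norm((h-c)[:2]))
y=onz(f,187.8,195.1,.046);print('pointer',y)
a=lambda v:np.arctan2(v[1],v[0])
print('joint est',a(h-c)-a(y-c))
# block corners top z .045
for u,v in((448,212),(608,136),(652,196),(487,278)):print(onz(f,272+(u-400)/5,155+v/5,.045))
o=bot.observe();print(o['tool_pos'],R.from_rotvec(o['ee_rot']).as_matrix())
```

```text
pin top [ 0.58335022 -0.20439621  0.107     ] scene [ 0.58571657 -0.2080112   0.107     ]
blue [ 0.54905742 -0.13732407  0.107     ]
hole [0.51924903 0.15294819 0.047     ]
nest c [0.55468582 0.12689379 0.044     ] 0.043984054676456406
pointer [0.56261846 0.21311257 0.046     ]
joint est 1.0285590673078313
[ 0.56093611 -0.10032077  0.045     ]
[ 0.61403544 -0.20679463  0.045     ]
[ 0.57425099 -0.23654798  0.045     ]
[ 0.51731726 -0.1269453   0.045     ]
[0.26829801 0.56432783 0.2310546 ] [[-9.03113704e-01  4.29401454e-01 -1.71416653e-04]
 [ 4.29401487e-01  9.03113605e-01 -4.23584440e-04]
 [-2.70790634e-05 -4.56151478e-04 -9.99999896e-01]]
```

>>> move_arm:
  plan:
    - [-1.5,-1.4,0,0,0,0,8.5]
    - [-3.1,-2.8,0,0,0,0,8.5]
    - [-3.1,-2.8,0,0,0,0,8.5]
    - [-3.1,-2.8,0,0,0,0,8.5]
    - [-3.1,-2.8,0,0,0,0,8.5]
    - [-3.1,-2.8,0,0,0,0,8.5]
    - [-3.1,-2.8,0,0,0,0,8.5]
    - [-3.1,-2.8,0,0,0,0,8.5]
    - [-3.1,-2.8,0,0,0,0,8.5]
    - [-3.1,-2.8,0,0,0,0,8.5]
    - [-3.1,-2.8,0,0,0,0,8.5]
    - [-3.1,-2.8,0,0,0,0,8.5]
    - [-3.1,-2.8,0,0,0,0,8.5]
    - [-3.1,-2.8,0,0,0,0,8.5]
    - [-3.1,-2.8,0,0,0,0,8.5]
    - [-3.1,-2.8,0,0,0,0,8.5]
    - [-3.1,-2.8,0,0,0,0,8.5]
    - [-3.1,-2.8,0,0,0,0,8.5]
    - [-3.1,-2.8,0,0,0,0,8.5]
    - [-3.1,-2.8,0,0,0,0,8.5]

```text
time: 2.3
tool_pos: [0.5799, -0.1895, 0.2313]
ee_rot: [0.691, 3.065, 0.0]
force: [0.9, 0.1, 0.3]
finger_gap: 0.0848
gripper_force: 0.0
```

>>> move_arm:
  plan:
    - [0,0,0,0,0,7.5,8.5]
    - [0,0,0,0,0,7.5,8.5]
    - [0,0,0,0,0,7.5,8.5]
    - [0,0,0,0,0,7.5,8.5]
    - [0,0,0,0,0,7.5,8.5]
    - [0,0,0,0,0,0,8.5]
    - [0,0,0,0,0,0,8.5]

```text
time: 3.0
tool_pos: [0.5794, -0.1878, 0.2312]
ee_rot: [-1.634, -2.683, 0.0]
force: [0.4, -0.0, -0.7]
finger_gap: 0.0853
gripper_force: 0.0
```

Run:
```python
from h import *
f=grab('wrist','w1.png');o=bot.observe();print(f['mtx'],f['xyz'],f['orientation'])
print(o['tool_pos'],o['qpos'],R.from_rotvec(o['ee_rot']).as_matrix(),o['force'])
```

```text
[[297.31863964   0.         260.23326173]
 [  0.         297.31863964 193.87436716]
 [  0.           0.           1.        ]] [ 0.54558638 -0.12085427  0.37350897] [-0.29438362 -0.06955434  0.4731384 ]
[ 0.57941043 -0.18788297  0.23128306] [-0.18082826  0.43994211  0.59260151  1.67127264 -0.26836765  1.11274591
  0.96385993] [[-4.58669377e-01  8.88606999e-01 -6.56271030e-05]
 [ 8.88607001e-01  4.58669377e-01 -2.15676680e-05]
 [ 1.09359617e-05 -6.82091320e-05 -9.99999998e-01]] [ 0.27800969 -0.56088117 -0.8363777 ]
```

View pics/w1.png

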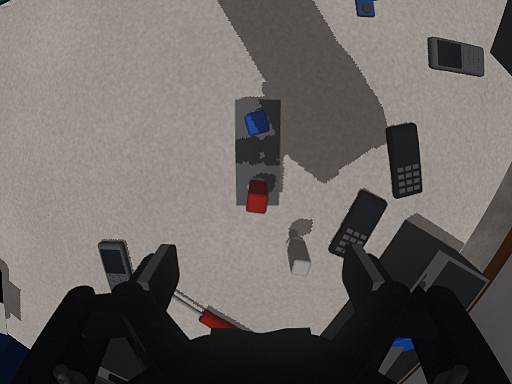

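The wrist view shows the block vertical at (258,150) and the red handle's bright top at about (257,203). The white pin stands at (300,265) and the driver at (215,320).

Run:
```python
from h import *
f=bot.grab_frame('wrist');i=cv2.cvtColor(f['frame'],cv2.COLOR_RGB2BGR)
h=cv2.cvtColor(i,cv2.COLOR_BGR2HSV)
print(i[185:215:4,257],)
m=cv2.inRange(h,(0,150,60),(8,255,255))|cv2.inRange(h,(172,150,60),(180,255,255));m[:170]=0;m[230:]=0
m2=cv2.morphologyEx(m&(i[:,:,2]>130).astype(np.uint8)*255,cv2.MORPH_OPEN,np.ones((3,3)))
for mm in(m,m2):
    c=max(cv2.findContours(mm,0,1)[0],key=cv2.contourArea);b=cv2.boxPoints(cv2.minAreaRect(c));print(cv2.minAreaRect(c))
    P=np.array([onz(f,*q,.107,True) for q in b]);print(P.round(4),P.mean(0))
    for k in range(2):print(np.linalg.norm(P[k+1]-P[k]),np.degrees(np.arctan2(*(P[k+1]-P[k])[[1,0]])))
print('white top',onz(f,300,267,.09,True))
for q in((236,99),(280,99),(282,205),(237,205)):print(onz(f,*q,.045,True))
cv2.imwrite('pics/c2.png',cv2.resize(i[90:290,200:340],(560,800)[:2] if 0 else (420,600),interpolation=cv2.INTER_CUBIC))
```

```text
[[ 24  26  56]
 [ 24  26  57]
 [ 26  27  62]
 [ 29  33 129]
 [ 30  33 129]
 [ 28  31 126]
 [ 28  31 124]
 [131 137 148]]
((256.5426940917969, 202.6158447265625), (19.988109588623047, 18.99422264099121), 6.340191841125488)
[[ 0.5783 -0.216   0.107 ]
 [ 0.5716 -0.1982  0.107 ]
 [ 0.5892 -0.1915  0.107 ]
 [ 0.5962 -0.2092  0.107 ]] [ 0.58382173 -0.20371868  0.107     ]
0.01901126861880259 110.45735324314997
0.018754939043582157 20.68232381773743Traceback (most recent call last):
  File "<stdin>", line 8, in <module>
ValueError: max() iterable argument is empty
```

>>> move_arm:
  plan:
    - [0,0,0,0,0,6.7,5.5]
    - [-0.8,-0.1,2,0,0,0,5.5]
    - [-0.85,-0.05,3,0,0,0,5.5]
    - [0,0,3,0,0,0,5.5]
    - [0,0,2,0,0,0,5.5]
    - [0,0,0,0,0,0,5.5]
    - [0,0,0,0,0,0,5.5]

```text
time: 3.8
tool_pos: [0.5839, -0.2043, 0.132]
ee_rot: [1.792, 2.58, -0.0]
force: [0.9, 0.5, 1.1]
finger_gap: 0.0551
gripper_force: 0.0
```

Run:
```python
from h import *
f=grab('wrist','w2.png');o=bot.observe();T=R.from_rotvec(o['ee_rot'])
print(o['tool_pos'],T.as_matrix().round(3),o['finger_gap'])
print('err tool cm',T.inv().apply(np.array([.584,-.204,.07])-o['tool_pos'])*100)
i=cv2.imread('pics/w2.png');h=cv2.cvtColor(i,cv2.COLOR_BGR2HSV)
m=cv2.inRange(h,(0,140,90),(8,255,255))
c=[q for q in cv2.findContours(m,0,1)[0] if cv2.contourArea(q)>60]
for q in c: r=cv2.minAreaRect(q);print(r,onz(f,*r[0],.107,True))
```

```text
[ 0.58427559 -0.20435176  0.13258401] [[-0.349  0.937  0.001]
 [ 0.937  0.349 -0.   ]
 [-0.001  0.001 -1.   ]] 0.05493633409305221
err tool cm [ 0.04826896 -0.02043813  6.25834054]
```

View pics/w2.png

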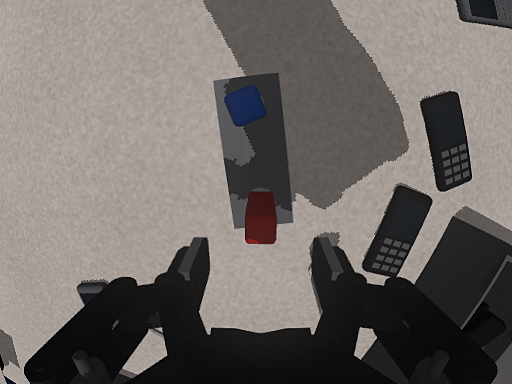

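The fingers straddle the red handle (261,218), which sits centred between them and square to the pads. I descend and grip.

>>> move_arm:
  plan:
    - [0,0,2,0,0,0,5.5]
    - [0,0,2,0,0,0,5.5]
    - [0,0,1.5,0,0,0,5.5]
    - [0,0,0.7,0,0,0,5.5]
    - [0,0,0,0,0,0,3.5]
    - [0,0,0,0,0,0,1.5]
    - [0,0,0,0,0,0,1.5]
    - [0,0,0,0,0,0,1.5]
    - [0,0,0,0,0,0,1.5]

```text
time: 4.75
tool_pos: [0.5843, -0.2043, 0.0704]
ee_rot: [1.793, 2.578, 0.001]
force: [-1.0, 0.7, 7.7]
finger_gap: 0.0197
gripper_force: 58.9
```

>>> move_arm:
  plan:
    - [0,0,-1,0,0,0,1.5]
    - [0,0,-2,0,0,0,1.5]
    - [0,0,-3,0,0,0,1.5]
    - [0,0,-3,0,0,0,1.5]
    - [0,0,-3,0,0,0,1.5]
    - [2,0.5,0,0,0,0,1.5]
    - [4,1,0,0,0,0,1.5]
    - [4,1,0,0,0,0,1.5]
    - [4,1,0,0,0,0,1.5]
    - [4,1,0,0,0,0,1.5]
    - [4,1,0,0,0,0,1.5]
    - [4,0.9,0,0,0,0,1.5]
    - [2,0,0,0,0,0,1.5]
    - [0,0,0,0,0,0,1.5]
    - [0,0,0,0,0,0,1.5]
    - [0,0,0,0,0,0,1.5]

```text
time: 6.35
tool_pos: [0.5465, 0.0796, 0.1898]
ee_rot: [1.795, 2.578, 0.0]
force: [1.0, -0.0, -2.2]
finger_gap: 0.0198
gripper_force: 59.2
```

Run:
```python
from h import *
f=grab('wrist','w3.png');o=bot.observe();T=R.from_rotvec(o['ee_rot'])
print(o['tool_pos'],T.as_matrix().round(3),o['finger_gap'],o['force'],o['torque'])
```

```text
[0.54651637 0.07954038 0.18962242] [[-0.346  0.938  0.   ]
 [ 0.938  0.346 -0.   ]
 [-0.     0.    -1.   ]] 0.019380534696431462 [ 0.02607963 -0.55182595 -2.15259583] [-0.05923306 -0.03606402 -0.00203649]
```

View pics/w3.png

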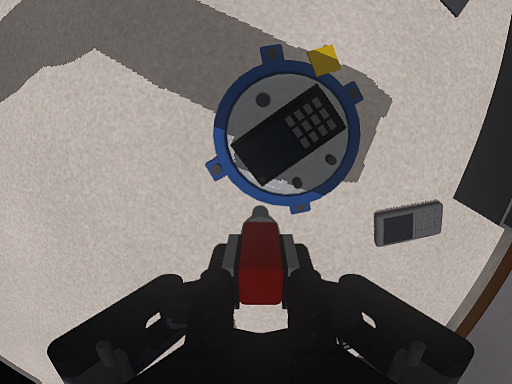

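The wrist view shows the nest hole at (263,100), the pointer at (323,60), and the posts at (331,160) and (297,183). The pin hangs straight in the fingers.

Run:
```python
from h import *
f=bot.grab_frame('wrist');i=cv2.cvtColor(f['frame'],cv2.COLOR_RGB2BGR);o=bot.observe();T=R.from_rotvec(o['ee_rot'])
g=cv2.cvtColor(i,cv2.COLOR_BGR2GRAY)
def dark(u,v,th=75):
    w=g[v-11:v+12,u-11:u+12];n,l,s,c=cv2.connectedComponentsWithStats((w<th).astype(np.uint8))
    k=1+np.argmin(np.hypot(*(c[1:]-11).T));return c[k]+[u-11,v-11],s[k,4]
p,a=dark(263,100);H=onz(f,*p,.047,True);print(p,a,H)
h=cv2.cvtColor(i,cv2.COLOR_BGR2HSV)
b=cv2.inRange(h,(100,120,40),(125,255,255));b[220:]=0;b[:,:200]=0;b[:,380:]=0
y=cv2.inRange(h,(18,140,80),(36,255,255));yy=np.argwhere(y[:100,280:360]).mean(0)[::-1]+[280,0]
Y=onz(f,*yy,.045,True)
# inner edge of blue ring = rim top inner edge: hole in mask
cs,hi=cv2.findContours(b,cv2.RETR_CCOMP,cv2.CHAIN_APPROX_NONE)
ins=[c for c,q in zip(cs,hi[0]) if q[3]>=0];c=max(ins,key=cv2.contourArea)
P=np.array([onz(f,*q[0],.044,True)[:2] for q in c])
A=np.c_[2*P,np.ones(len(P))];s=np.linalg.lstsq(A,(P**2).sum(1),rcond=None)[0];C=s[:2];print('C',C,np.sqrt(s[2]+C@C),np.std(np.linalg.norm(P-C,axis=1)))
an=lambda v:np.arctan2(v[1],v[0])
print('Y',Y,'R',np.linalg.norm(H[:2]-C),'th',an(H[:2]-C),'ptr',an(Y[:2]-C),'joint',an(H[:2]-C)-an(Y[:2]-C))
print('go tool cm',T.inv().apply(np.r_[H[:2],o['tool_pos'][2]]-o['tool_pos'])*100)
```

```text
[262.7106599   99.06091371] 197 [0.52102637 0.15598589 0.047     ]
C [0.51330735 0.20165989] 0.006271987254094688 0.00028971589664795647
Y [0.56205429 0.21401091 0.045     ] R 0.04632166819721569 th -1.403375914354904 ptr 0.24814804668995033 joint -1.6515239610448544
go tool cm [ 8.04102732e+00  2.58031031e-01 -2.63909918e-03]
```

Run:
```python
from h import *
from scipy.optimize import least_squares
an=lambda v:np.arctan2(v[1],v[0])
def go(n,c0,hol,yl,fish):
    f=bot.grab_frame(n);i=cv2.cvtColor(f['frame'],cv2.COLOR_RGB2BGR)
    s=4;I=cv2.resize(i,None,fx=s,fy=s,interpolation=cv2.INTER_CUBIC)
    h=cv2.cvtColor(I,cv2.COLOR_BGR2HSV);b=cv2.inRange(h,(100,130,40),(125,255,255))>0
    P=[]
    for a in np.arange(0,2*np.pi,.05):
        for r in np.arange(10,90,.25):
            u,v=c0[0]+r*np.cos(a),c0[1]+r*np.sin(a)
            if b[int((v+.5)*s),int((u+.5)*s)]:
                P.append(onz(f,u,v,.0465,fish)[:2]);break
    P=np.array(P)
    q=least_squares(lambda x:np.linalg.norm(P-x[:2],axis=1)-x[2],[*P.mean(0),.06],loss='soft_l1',f_scale=.001).x
    print(n,len(P),'C',q, 'std',np.median(np.abs(np.linalg.norm(P-q[:2],axis=1)-q[2])))
    H=onz(f,*hol,.047,fish)[:2]
    d=H-q[:2];Y=onz(f,*yl,.045,fish)[:2]-q[:2]
    print('H',H,'R',np.linalg.norm(d),'ang',an(d),'ptr',an(Y),'joint',an(d)-an(Y),'Hsnap',q[:2]+d/np.linalg.norm(d)*.042)
    return i
i=go('wrist',(285,133),(262.7,99.6),(323,61),True)
go('top',(213.5,198),(205.4,208.4),(187.8,195.1),False)
cv2.imwrite('pics/c3.png',cv2.resize(i[75:125,235:295],(600,500),interpolation=cv2.INTER_NEAREST))
```

```text
wrist 126 C [0.5557418  0.1322527  0.06088823] std 0.0005374736991800924
H [0.52115005 0.1555743 ] R 0.041719138015411765 ang 2.54839602383067 ptr 1.49785414043565 joint 1.0505418833950202 Hsnap [0.52091717 0.1557313 ]
top 7 C [0.9298854  0.14673826 0.46612857] std 0.0070880973115401424
H [0.51924903 0.15294819] R 0.4106833150543556 ang 3.1264711216574597 ptr 2.962325881602883 joint 0.16414524005457665 Hsnap [0.8878902  0.14737334]
```

View pics/c3.png

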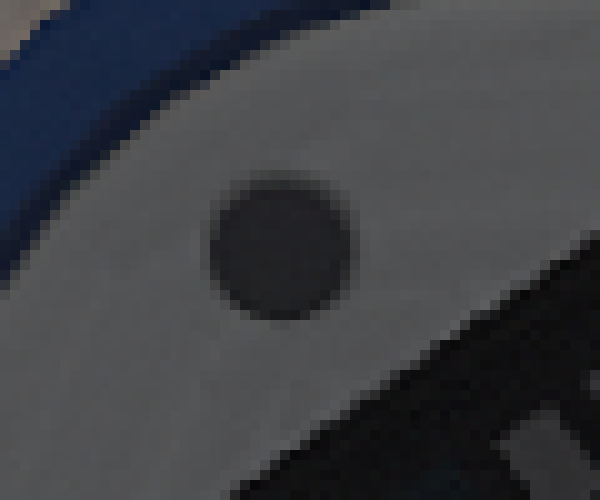

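Run:
```python
from h import *
f=bot.grab_frame('wrist');i=cv2.cvtColor(f['frame'],cv2.COLOR_RGB2BGR);o=bot.observe();T=R.from_rotvec(o['ee_rot']);t=o['tool_pos']
print(t)
print(i[196:236:2,260])
g=cv2.cvtColor(i,cv2.COLOR_BGR2GRAY)
for r in(208,210,213,216): print(r,g[r,245:278])
for p in((260.5,204),(260.5,206),(260.5,208)):
    print(p,T.inv().apply(onz(f,*p,t[2]-.0612,True)-t)*1000)
H=np.array([.521,.1557]);print('go',T.inv().apply(np.r_[H,t[2]]-t)*100)
```

```text
[0.54639182 0.08013042 0.189351  ]
[[119  69  41]
 [117  68  39]
 [111  56  26]
 [164 169 178]
 [161 168 177]
 [ 50  49  48]
 [ 62  62  62]
 [ 62  62  62]
 [ 63  62  63]
 [ 61  61  60]
 [ 68  67  67]
 [ 80  78  79]
 [ 80  79  77]
 [ 40  40  70]
 [ 27  28  66]
 [ 28  29  67]
 [ 27  28  66]
 [ 27  27  67]
 [ 26  27  66]
 [ 25  26  65]]
208 [176 172 172 173 172 176 182 177 129  67  50  57  60  60  62  62  61  60
  57  54  58 103 161 188 182 184 185 183 180 178 176 176 180]
210 [174 168 167 169 171 176 181 151  52  53  59  60  61  62  61  62  61  60
  62  60  57  48  85 163 188 183 181 181 181 184 183 182 181]
213 [174 174 176 176 173 175 165  66  51  58  60  61  61  57  60  62  60  61
  60  60  60  58  45 107 194 181 179 179 180 180 182 180 177]
216 [176 174 173 180 178 118  70  55  60  61  62  62  60  59  62  67  65  60
  58  58  59  59  58  55  70 109 155 182 175 173 174 176 176]
(260.5, 204) [ 4.3878816   0.4705367  61.19898856]
(260.5, 206) [ 2.85075847  0.47005412 61.19933769]
(260.5, 208) [ 1.30628397  0.46957508 61.19968849]
go [ 7.96845105e+00  2.42590682e-01 -1.81829022e-03]
```

>>> move_arm:
  plan:
    - [2,0.05,0,0,0,0,1.5]
    - [3,0.08,0,0,0,0,1.5]
    - [2.3,0.07,2,0,0,0,1.5]
    - [0.7,0,2.5,0,0,0,1.5]
    - [0,0,2,0,0,0,1.5]
    - [0,0,0.8,0,0,0,1.5]
    - [0,0,0,0,0,0,1.5]
    - [0,0,0,0,0,0,1.5]

```text
time: 7.4
tool_pos: [0.5209, 0.1561, 0.1171]
ee_rot: [1.794, 2.578, 0.001]
force: [0.1, -0.6, -1.4]
finger_gap: 0.0189
gripper_force: 59.2
```

```bash
cat > st.py <<'E'
from h import *
import sys
o=bot.observe();T=R.from_rotvec(o['ee_rot']);t=o['tool_pos']
print(t,'F',o['force'].round(1),'tq',o['torque'].round(2),'gap',o['finger_gap'],T.as_matrix().round(3).tolist())
if len(sys.argv)>2: print('go',T.inv().apply(np.r_[float(sys.argv[1]),float(sys.argv[2]),t[2]]-t)*100)
E
python3 st.py .521 .1557
python3 - <<'E'
from h import *
i=grab('wrist')['frame'][:,:,::-1]
cv2.imwrite('pics/c4.png',cv2.resize(np.clip(i[130:290,190:350]*1.5,0,255).astype(np.uint8),(600,600),interpolation=cv2.INTER_CUBIC))
E
```

```text
[0.52085855 0.15609182 0.1170639 ] F [ 0.1 -0.6 -1.4] tq [ 0.03  0.   -0.04] gap 0.018922671310335745 [[-0.347, 0.938, 0.001], [0.938, 0.347, 0.0], [-0.0, 0.001, -1.0]]
go [-4.16555027e-02 -3.47865013e-04  8.20574636e-06]
```

View pics/c4.png

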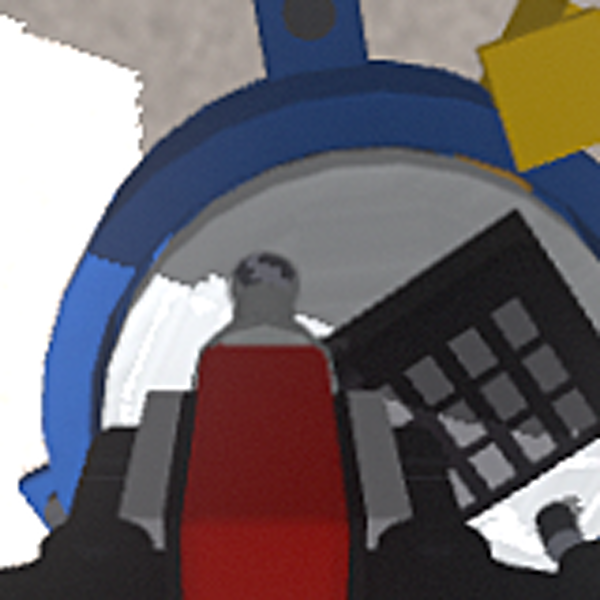

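The nose tip at crop (263,265) is directly over the dark hole, so I descend gently.

>>> move_arm:
  plan:
    - [-0.02,0,0.5,0,0,0,1.5]
    - [0,0,0.3,0,0,0,1.5]
    - [0,0,0.2,0,0,0,1.5]
    - [0,0,0.2,0,0,0,1.5]
    - [0,0,0,0,0,0,1.5]

```text
time: 7.95
tool_pos: [0.5203, 0.1562, 0.1041]
ee_rot: [-1.793, -2.579, 0.001]
force: [-0.5, 0.6, -1.6]
finger_gap: 0.0193
gripper_force: 59.2
```

>>> move_arm:
  plan:
    - [0,0,0.2,0,0,0,1.5]
    - [0,0,0.2,0,0,0,1.5]
    - [0,0,0.2,0,0,0,1.5]
    - [0,0,0.2,0,0,0,1.5]
    - [0,0,0,0,0,0,1.5]

```text
time: 8.45
tool_pos: [0.5202, 0.1562, 0.096]
ee_rot: [-1.794, -2.579, 0.001]
force: [0.6, -0.1, -1.0]
finger_gap: 0.0195
gripper_force: 59.2
```

>>> move_arm:
  plan:
    - [0,0,0.2,0,0,0,1.5]
    - [0,0,0.15,0,0,0,1.5]
    - [0,0,0.1,0,0,0,1.5]
    - [0,0,0,0,0,0,1.5]

```text
time: 8.85
tool_pos: [0.5203, 0.1562, 0.0917]
ee_rot: [1.794, 2.579, -0.0]
force: [-0.5, 1.1, -2.7]
finger_gap: 0.0192
gripper_force: 59.2
```

```bash
python3 st.py
```

```text
[0.52032227 0.15620371 0.09165725] F [-0.5  1.1 -2.7] tq [ 0.03 -0.01 -0.  ] gap 0.019210186600823985 [[-0.348, 0.937, -0.0], [0.937, 0.348, -0.0], [-0.0, -0.0, -1.0]]
```

>>> move_arm:
  plan:
    - [0,0,0.05,0,0,0,1.5]
    - [0,0,0,0,0,0,1.5]

```text
time: 9.05
tool_pos: [0.5204, 0.1563, 0.0914]
ee_rot: [1.794, 2.579, 0.0]
force: [0.6, -0.0, -0.9]
finger_gap: 0.0192
gripper_force: 59.4
```

>>> move_arm:
  plan:
    - [0,0,0.05,0,0,0,1.5]
    - [0,0,0,0,0,0,1.5]

```text
time: 9.25
tool_pos: [0.5206, 0.1563, 0.0912]
ee_rot: [1.794, 2.579, 0.001]
force: [-2.1, -1.2, 7.9]
finger_gap: 0.0194
gripper_force: 60.5
```

```bash
cat > arc.py <<'E'
from h import *
import sys
C=np.array([.5557,.1323]);r=.042
C=C+np.array(eval(sys.argv[2])) if len(sys.argv)>2 else C
o=bot.observe();T=R.from_rotvec(o['ee_rot']);t=o['tool_pos']
d=t[:2]-C;print('r',np.linalg.norm(d),'ang',np.arctan2(d[1],d[0]))
prev=t[:2]
for a in eval(sys.argv[1]):
    p=C+r*np.array([np.cos(a),np.sin(a)]);print(round(a,3),(T.inv().apply(np.r_[p-prev,0])*100).round(2)[:2]);prev=p
E
python3 arc.py "np.arange(2.5,1.1,-.08)"
```

```text
r 0.04255340597515012 ang 2.542762782344571
2.5 [0.06 0.18]
2.42 [0.17 0.29]
2.34 [0.15 0.3 ]
2.26 [0.12 0.31]
2.18 [0.1  0.32]
2.1 [0.07 0.33]
2.02 [0.04 0.33]
1.94 [0.02 0.34]
1.86 [-0.01  0.34]
1.78 [-0.04  0.33]
1.7 [-0.06  0.33]
1.62 [-0.09  0.32]
1.54 [-0.11  0.32]
1.46 [-0.14  0.31]
1.38 [-0.16  0.29]
1.3 [-0.19  0.28]
1.22 [-0.21  0.26]
1.14 [-0.23  0.25]
```

>>> move_arm:
  plan:
    - [0.06,0.18,-0.05,0,0,0,1.5]
    - [0.17,0.29,0,0,0,0,1.5]
    - [0.15,0.3,0,0,0,0,1.5]
    - [0,0,0,0,0,0,1.5]
    - [0,0,0,0,0,0,1.5]

```text
time: 9.75
tool_pos: [0.5265, 0.1627, 0.0913]
ee_rot: [1.793, 2.579, 0.001]
force: [-0.3, -1.2, 0.8]
finger_gap: 0.0192
gripper_force: 59.6
```

>>> move_arm:
  plan:
    - [0.12,0.31,0,0,0,0,1.5]
    - [0.1,0.32,0,0,0,0,1.5]
    - [0.07,0.33,0,0,0,0,1.5]
    - [0,0,0,0,0,0,1.5]
    - [0,0,0,0,0,0,1.5]

```text
time: 10.25
tool_pos: [0.5343, 0.1687, 0.0913]
ee_rot: [1.793, 2.579, 0.0]
force: [-0.7, -0.9, 2.1]
finger_gap: 0.0193
gripper_force: 59.7
```

```bash
python3 st.py; python3 arc.py "np.arange(2.02,1.1,-.08)"
```

```text
[0.53433809 0.16874565 0.09131245] F [-0.7 -0.9  2.1] tq [-0.22  0.32 -0.02] gap 0.019337097597759544 [[-0.348, 0.937, 0.0], [0.937, 0.348, 0.0], [0.0, 0.0, -1.0]]
r 0.042244724447064834 ang 2.1009553478110243
2.02 [0.02 0.34]
1.94 [0.02 0.34]
1.86 [-0.01  0.34]
1.78 [-0.04  0.33]
1.7 [-0.06  0.33]
1.62 [-0.09  0.32]
1.54 [-0.11  0.32]
1.46 [-0.14  0.31]
1.38 [-0.16  0.29]
1.3 [-0.19  0.28]
1.22 [-0.21  0.26]
1.14 [-0.23  0.25]
```

>>> move_arm:
  plan:
    - [0.03,0.34,0,0,0,0,1.5]
    - [0.02,0.34,0,0,0,0,1.5]
    - [0,0,0.04,0,0,0,1.5]
    - [0,0,0,0,0,0,1.5]

```text
time: 10.65
tool_pos: [0.5405, 0.1716, 0.0912]
ee_rot: [-1.793, -2.579, -0.0]
force: [-4.1, -0.4, 8.7]
finger_gap: 0.0194
gripper_force: 60.7
```

>>> move_arm:
  plan:
    - [-0.01,0.34,0,0,0,0,1.5]
    - [0,0,0,0,0,0,1.5]
    - [0,0,0,0,0,0,1.5]

```text
time: 10.95
tool_pos: [0.5436, 0.1726, 0.0912]
ee_rot: [-1.793, -2.579, -0.0]
force: [-4.1, -1.8, 10.5]
finger_gap: 0.0191
gripper_force: 60.8
```

>>> move_arm:
  plan:
    - [-0.04,0.33,0,0,0,0,1.5]
    - [0,0,0,0,0,0,1.5]
    - [0,0,0,0,0,0,1.5]

```text
time: 11.25
tool_pos: [0.5467, 0.1735, 0.0912]
ee_rot: [-1.793, -2.579, -0.0]
force: [-4.9, -1.5, 10.4]
finger_gap: 0.0194
gripper_force: 60.8
```

>>> move_arm:
  plan:
    - [-0.06,0.33,0,0,0,0,1.5]
    - [0,0,0,0,0,0,1.5]

```text
time: 11.45
tool_pos: [0.5501, 0.1741, 0.0912]
ee_rot: [-1.793, -2.579, 0.0]
force: [-6.4, -1.0, 10.7]
finger_gap: 0.0191
gripper_force: 60.9
```

>>> move_arm:
  plan:
    - [-0.09,0.32,0,0,0,0,1.5]
    - [0,0,0,0,0,0,1.5]

```text
time: 11.65
tool_pos: [0.5534, 0.1745, 0.0912]
ee_rot: [-1.793, -2.579, -0.0]
force: [-5.1, 0.2, 9.8]
finger_gap: 0.0193
gripper_force: 60.6
```

>>> move_arm:
  plan:
    - [-0.11,0.32,0,0,0,0,1.5]
    - [0,0,0,0,0,0,1.5]

```text
time: 11.85
tool_pos: [0.557, 0.1746, 0.091]
ee_rot: [-1.793, -2.579, -0.001]
force: [-1.3, 1.0, 3.4]
finger_gap: 0.0193
gripper_force: 59.9
```

>>> move_arm:
  plan:
    - [-0.06,0.16,0,0,0,0,1.5]
    - [0,0,0,0,0,0,1.5]

```text
time: 12.05
tool_pos: [0.5587, 0.1744, 0.0907]
ee_rot: [1.793, 2.579, 0.0]
force: [-2.6, 0.7, -1.1]
finger_gap: 0.019
gripper_force: 59.3
```

>>> move_arm:
  plan:
    - [0,0,0.05,0,0,0,1.5]
    - [0,0,0,0,0,0,1.5]

```text
time: 12.25
tool_pos: [0.5586, 0.1743, 0.0902]
ee_rot: [1.793, 2.579, -0.0]
force: [-0.4, 2.0, -2.5]
finger_gap: 0.0191
gripper_force: 59.2
```

>>> move_arm:
  plan:
    - [-0.04,0.11,0.05,0,0,0,1.5]
    - [0,0,0.1,0,0,0,1.5]
    - [0,0,0.1,0,0,0,1.5]
    - [0,0,0,0,0,0,1.5]

```text
time: 12.65
tool_pos: [0.5598, 0.1741, 0.0878]
ee_rot: [1.794, 2.579, -0.0]
force: [0.1, 0.1, -1.6]
finger_gap: 0.0192
gripper_force: 59.3
```

>>> move_arm:
  plan:
    - [0,0,0.1,0,0,0,1.5]
    - [0,0,0.1,0,0,0,1.5]
    - [0,0,0.1,0,0,0,1.5]
    - [0,0,0,0,0,0,1.5]

```text
time: 13.05
tool_pos: [0.56, 0.1743, 0.0849]
ee_rot: [1.793, 2.579, 0.001]
force: [1.8, 2.0, -1.4]
finger_gap: 0.0195
gripper_force: 59.1
```

>>> move_arm:
  plan:
    - [0,0,0.1,0,0,0,1.5]
    - [0,0,0.1,0,0,0,1.5]
    - [0,0,0,0,0,0,1.5]

```text
time: 13.35
tool_pos: [0.56, 0.1743, 0.0829]
ee_rot: [1.793, 2.579, 0.001]
force: [3.0, 2.3, -1.4]
finger_gap: 0.0195
gripper_force: 59.3
```

>>> move_arm:
  plan:
    - [0.02,0.03,0.1,0,0,0,1.5]
    - [0,0,0.1,0,0,0,1.5]
    - [0,0,0.1,0,0,0,1.5]
    - [0,0,0.1,0,0,0,1.5]
    - [0,0,0,0,0,0,1.5]

```text
time: 13.85
tool_pos: [0.5603, 0.1742, 0.079]
ee_rot: [1.794, 2.579, 0.0]
force: [3.5, -0.8, 3.1]
finger_gap: 0.019
gripper_force: 59.9
```

>>> move_arm:
  plan:
    - [0,0,0.1,0,0,0,1.5]
    - [0,0,0.1,0,0,0,1.5]
    - [0,0,0.1,0,0,0,1.5]
    - [0,0,0,0,0,0,1.5]

```text
time: 14.25
tool_pos: [0.5603, 0.1741, 0.076]
ee_rot: [1.794, 2.578, 0.0]
force: [3.8, -1.1, 1.1]
finger_gap: 0.0195
gripper_force: 59.7
```

Past the catch. I press the last 4 mm home.

>>> move_arm:
  plan:
    - [-0.01,0.03,0.1,0,0,0,1.5]
    - [0,0,0.1,0,0,0,1.5]
    - [0,0,0.05,0,0,0,1.5]
    - [0,0,0,0,0,0,1.5]

```text
time: 14.65
tool_pos: [0.5604, 0.1741, 0.0734]
ee_rot: [1.794, 2.579, -0.0]
force: [2.5, -1.7, 3.5]
finger_gap: 0.0193
gripper_force: 60.0
```

>>> move_arm:
  plan:
    - [0,0,0.05,0,0,0,1.5]
    - [0,0,0.05,0,0,0,1.5]
    - [0,0,0,0,0,0,1.5]

```text
time: 14.95
tool_pos: [0.5604, 0.1742, 0.0724]
ee_rot: [1.794, 2.579, -0.0]
force: [3.2, -2.2, 4.0]
finger_gap: 0.0189
gripper_force: 60.0
```

>>> move_arm:
  plan:
    - [0,0,0.05,0,0,0,1.5]
    - [0,0,0,0,0,0,1.5]

```text
time: 15.15
tool_pos: [0.5605, 0.1742, 0.0723]
ee_rot: [1.794, 2.579, -0.0]
force: [-0.0, -3.2, 11.7]
finger_gap: 0.0193
gripper_force: 61.1
```

>>> move_arm:
  plan:
    - [0,0,0.04,0,0,0,1.5]
    - [0,0,0,0,0,0,1.5]

```text
time: 15.35
tool_pos: [0.5606, 0.1742, 0.0723]
ee_rot: [1.794, 2.579, 0.0]
force: [-2.3, -3.2, 19.3]
finger_gap: 0.0191
gripper_force: 62.1
```

>>> move_arm:
  plan:
    - [0,0,-0.05,0,0,0,1.5]
    - [0,0,0,0,0,0,3]
    - [0,0,0,0,0,0,4.5]
    - [0,0,0,0,0,0,4.5]
    - [0,0,0,0,0,0,4.5]
    - [0,0,-1,0,0,0,4.5]
    - [0,0,-2,0,0,0,4.5]
    - [0,0,-3,0,0,0,4.5]
    - [0,0,-4,0,0,0,4.5]
    - [-3,0,-3,0,0,0,4.5]
    - [-4,0,0,0,0,0,4.5]
    - [0,0,0,0,0,0,4.5]
    - [0,0,0,0,0,0,4.5]
    - [0,0,0,0,0,0,4.5]

```text
time: 16.75
tool_pos: [0.5844, 0.1096, 0.2021]
ee_rot: [-1.792, -2.58, 0.0]
force: [-0.2, 0.5, -0.7]
finger_gap: 0.0449
gripper_force: 0.0
```

```bash
python3 - <<'E'
from h import *
w=grab('wrist')['frame'][:,:,::-1];s=grab('scene')['frame'][:,:,::-1]
r=lambda i:cv2.resize(np.clip(i*1.2,0,255).astype(np.uint8),(400,400),interpolation=cv2.INTER_CUBIC)
cv2.imwrite('pics/c5.png',np.hstack([r(w[60:240,170:350]),r(s[110:200,230:320])]))
E
python3 st.py
```

```text
[0.58436567 0.10982533 0.20193259] F [-0.3  0.9 -0. ] tq [0.   0.   0.01] gap 0.04485976123263501 [[-0.349, 0.937, -0.0], [0.937, 0.349, 0.0], [0.0, -0.0, -1.0]]
```

View pics/c5.png

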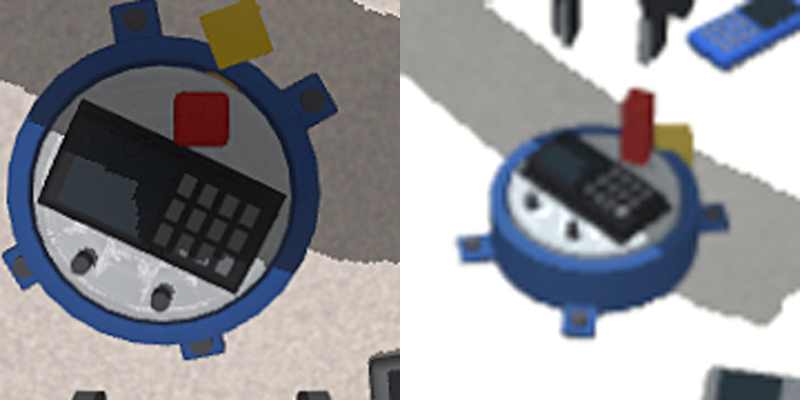

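The pin stands upright and seated in the nest next to the pointer (left crop at (201,118)), and the gripper is clear of everything.

```bash
python3 -c "
from station import bot
print(bot.hand_in())"
```

```text
the job is handed in; nothing more can be done
None
```

The red index pin is pressed fully home in the nest and lock hole near the pointer (final push about 19 N, above the suggested 10 to 15 N but well under 60 N), it is let go with the gripper clear, and the job is handed in at about 17 s; no verdict was returned.

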